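Swap the misplaced salt shaker for the spice jar in the rack and fold up its guard

TASK

The salt shaker was left in one of the spice rack's holes: lift it out and stand it upright on the cork coaster. Then put the spice jar that stands by itself on the worktop fully down into the freed hole, and last fold the rack's dark front guard up until it stands fully upright against the rack. Leave the other two spice jars in their holes and the things around undisturbed.

Things in the scene. Friction and masses are not known exactly. Their poses are not given: they have to be found in the camera images.
- rack: wooden spice rack, fixed, 84 mm deep (x), 260 mm wide (y), three round holes 48 mm in diameter in a row along its y axis, 76 mm apart; jars stand on its base board (top 8 mm above the worktop) and pass through the hole board (top 44 mm above the worktop: 36 mm deep); end boards 64 mm tall; origin at the centre of its underside, x to its back, z up
- hole_0 (a point): centre of the rack's right hole (rack y = -76 mm), at the top face of the hole board, 44 mm above the worktop
- hole_1 (a point): centre of the rack's middle hole (rack y = 0 mm), at the top face of the hole board, 44 mm above the worktop
- hole_2 (a point): centre of the rack's left hole (rack y = 76 mm), at the top face of the hole board, 44 mm above the worktop
- guard (a joint): angle of the rack's dark wooden front guard about its level hinge (along rack y, at rack x = -46.5 mm, 10 mm above the worktop): 0 = fully upright against the rack (stop), grows as it leans forward, off the rack, to 1.0; guard 244 mm wide, 54 mm from hinge to edge, 8 mm thick; stays where it is left (stiff, about 1.5 N at the edge)
- guard_edge (a point): middle of the guard's free (upper) edge, 54 mm from the hinge, at half the guard's thickness
- salt_shaker: salt shaker, clear glass with white salt and a grey domed top, round, 90 mm tall; body 44 mm in diameter up to 74 mm, head 34 mm in diameter above; at the start it stands in one of the rack's holes; origin at the centre of its underside, z up its axis
- stray_jar: the lone spice jar with a red cap, round, 106 mm tall; body 42 mm in diameter, cap 45 mm in diameter from 85 mm up to the top, taken best by the cap; origin at the centre of its underside, z up its axis; at the start it stands on the worktop beside the rack
- coaster: round cork coaster lying loose on the worktop beside the rack, 69 mm in diameter, 10 mm thick; origin at the centre of its underside, z up
- spice_jar_a: spice jar with a red cap, round, 106 mm tall; body 42 mm in diameter, cap 45 mm in diameter from 85 mm up to the top, taken best by the cap; origin at the centre of its underside, z up its axis; stands in one of the rack's holes and stays there
- spice_jar_b: like spice_jar_a, in another of the rack's holes, and stays there
- mug: black and white mug, 82 mm across, 97 mm tall; bystander, origin at the centre of its underside
- garlic: garlic bulb, 53 mm across, 52 mm tall; bystander, origin at the centre of its underside
- apple: red apple, 78 mm across, 67 mm tall; bystander, origin at the centre of its underside
- fish_tin: flat round food tin, 86 mm across, 40 mm tall; bystander, origin at the centre of its underside

How it is judged:
On the way, in this order (a step that is already met when the one before it is completed fails the run):
1. the salt shaker stands upright on the coaster, released (horizontal distance between salt_shaker and coaster below 0.02 m and height (world z) of salt_shaker between 0.006 and 0.016 m and angle between salt_shaker's own z axis and vertical below 0.17 rad and contact force between the fingers and salt_shaker below 0.3 N), for 0.2 s.
2. then the lone spice jar stands fully down in the freed hole, released, the guard still leaning forward ((horizontal distance between stray_jar and hole_0 below 0.007 m or horizontal distance between stray_jar and hole_1 below 0.007 m or horizontal distance between stray_jar and hole_2 below 0.007 m) and z of stray_jar in the frame of rack below 0.013 m and angle between stray_jar's own z axis and vertical below 0.1 rad and contact force between the fingers and stray_jar below 0.3 N and value of joint guard above 0.2 rad), for 0.2 s.
At the end, for the whole second after the job is handed in: Shaker upright (0.17 rad) on the coaster, centres within 20 mm; all three spice jars upright (0.1 rad), each within 7 mm of a hole's axis, foot within 5 mm of the base board; guard within 0.09 rad of upright; shaker and jars at rest (horizontal distance between salt_shaker and coaster below 0.02 m and height (world z) of salt_shaker between 0.006 and 0.016 m and angle between salt_shaker's own z axis and vertical below 0.17 rad and (horizontal distance between stray_jar and hole_0 below 0.007 m or horizontal distance between stray_jar and hole_1 below 0.007 m or horizontal distance between stray_jar and hole_2 below 0.007 m) and z of each of stray_jar, spice_jar_a, spice_jar_b in the frame of rack below 0.013 m and angle between each of stray_jar, spice_jar_a, spice_jar_b's own z axis and vertical below 0.1 rad and (horizontal distance between spice_jar_a and hole_0 below 0.007 m or horizontal distance between spice_jar_a and hole_1 below 0.007 m or horizontal distance between spice_jar_a and hole_2 below 0.007 m) and (horizontal distance between spice_jar_b and hole_0 below 0.007 m or horizontal distance between spice_jar_b and hole_1 below 0.007 m or horizontal distance between spice_jar_b and hole_2 below 0.007 m) and value of joint guard below 0.09 rad and linear speed of each of salt_shaker, stray_jar, spice_jar_a, spice_jar_b below 0.02 m/s); the robot touches nothing.
It fails at once if a spice jar that was in the rack is pulled out of its place (moved over 25 mm) (distance of any of spice_jar_a, spice_jar_b from where it was at the start of the episode above 0.025 m).
It fails at once if a bystander is shoved over 40 mm (distance of any of mug, garlic, apple, fish_tin from where it was at the start of the episode above 0.04 m).
It also fails if it takes over 72 s, if anything falls off the work surface, if the arm or the gripper's body presses on something with over 40 N, if the wrist force passes 120 N, or if a joint passes its speed limit or range.

ROBOT

A 6-joint arm with a two-finger parallel gripper is mounted at the origin on a cart in front of the work surface, level with it; the furniture and walls round the work are solid. World frame = base frame: x ahead of the robot, y to its left, z up, the work surface at z = 0. Lengths are in m, angles in rad, forces in N, time in s.
With the tool pointing down it reaches from about 0.35 to 0.975 m from the base axis. Payload 4.9 kg.
Tool frame: the origin (TCP) lies at the very end of the fingers, on their centre line; the grasp point (between the pads) lies 19 mm behind it; z points along the fingers, y is the line along which they close (so a half turn about z gives the same grasp; the last joint's range is limited). The gripper opens to 85 mm and grips with 20 to 120 N. Pads are 22 mm wide; open, the fingers measure 114 mm over their backs; the gripper's body (76 mm by 85 mm) begins 54 mm behind the grasp point. The pads swing forward as they close: fully open they stand 13 mm farther back than shut.
Start: joints at [-1.365, 0.053, 1.613, -0, 1.476, -0.119], TCP at [0.199, -0.592, 0.231] pointing down, gripper open.
Joint ranges: [-3.01, 3.01], [-1.01, 2.22], [0.06, 2.58], [-1.02, 4.17], [0.09, 2.62], [-3.14, 3.14]. Speed limits (rad/s): [2.57, 2.57, 3.14, 3.14, 3.14, 3.14].

INTERFACE

Orientations are given as a rotation vector (axis times angle).
In Python, from station import get_obs, get_image, get_calibration, finish_job gives the robot as it stands.
- The arm moves only by the tool servo_tool, never from a script. Its argument "increments" is a list of rows, each a list of 5 numbers: the opening, from 0 (shut) to 1 (fully open), then the shift along the tool's x, y, z in mm, then the turn about the tool's z in degrees. In form: [[jaw, tx, ty, tz, spin], ...]. A call has 1 to 12 rows; each row shifts and turns the commanded pose from where the row before left it, along the tool's axes as they then stand; what a row does not reach is not made up. A row lasts 1/8 s, in which the tool goes at most 62.5 mm and 10.7 degrees, less where a joint would pass 70% of its speed; a pose out of reach is approached as far as the arm can. A call is refused whole if a number of a shift passes 62.5 or a number of a turn 10.7, either way. A call with a gripper value outside its range is refused whole. The fingers move at their own pace and stop on an object; "force" is the grip in N (left out, the last holds). Time passes only in rows, so rows that do not move let the fingers close. It gives the time, the measured TCP pose, the force, the opening and the grip force at its end, in the units of the state.
- get_obs(): the state, without advancing time (a new reading comes with each control period).
- get_image(name): name is "scene" or "top" or "wrist"; returns the picture (420x560x3 uint8, red, green, blue); there is no depth.
- get_calibration(name): a dict with "fx", "fy", "cx", "cy" (pixels), "dist_coeffs" ([k1, k2, p1, p2, k3] as OpenCV has them; the pictures are not rectified), "R" (3x3) and "t" (3): a world point X has camera coordinates R X + t; the wrist camera has in their place "mount" (4x4, takes a point from camera to tool coordinates, whose origin is the TCP and whose axes are the flange's). Camera axes: x right, y down, z forward; pixel columns grow to the right and rows downward; lengths in m; the calibration is good to about 2 mm. A picture is of the moment at which its call begins: read the wrist's pose just before it. get_calibration takes no time and is no camera call.
- finish_job(): hands the job in; it is judged then, once.
The state is a dict: "t": time; "q": joint angles; "dq": joint speeds; "effort": joint torques, N m; "tool_pos": TCP position; "tool_rot": TCP orientation; "contact_force": force on the tool from outside, world axes, zero at the start; "wrist_torque": the same for the moment, N m; "opening": finger opening in m; "grip_force": force on a finger pad.
Only numpy, scipy, OpenCV 4.12 (cv2) and the standard library are available. Lean on these libraries where they do the work, as an engineer would, in place of code of your own. Each camera call takes 0.05 s, during which the arm holds its last target. There are 200 camera calls.

## Working session

There is one attempt and no reset: what is moved stays moved. The work goes in short steps, Python scripts to look and compute and a tool call to move; the robot and the scene stay as the last step left them, time stands still between calls to the robot, and variables do not carry over. Pictures are saved under pics/ and viewed, at most 10 in all, crops included, and the job is handed in when it is done.

Besides the shell and the picture viewer there is one more tool, called as a command line: name --pt "numbers of a row" for each row, then --argument value for the rest. servo_tool: Moves the arm, as the interface text tells. Its arguments: {"type":"object","properties":{"increments":{"type":"array"},"force":{"type":"number"}},"required":["increments"]}

```bash
mkdir -p pics
python3 - <<'E'
from station import *
import cv2,numpy as np
np.set_printoptions(precision=4,suppress=True)
for n in("scene","top"):
    im=get_image(n);cv2.imwrite(f"pics/{n}0.png",im[:,:,::-1])
    c=get_calibration(n);print(n,{k:np.round(v,4).tolist() for k,v in c.items()})
o=get_obs();print(o)
print(get_calibration("wrist"))
E
```

```text
scene {'fx': 425.1069, 'fy': 425.1069, 'cx': 280.1517, 'cy': 210.9027, 'dist_coeffs': [-0.0627, 0.0, 0.0, 0.0, 0.0], 'R': [[-0.8694, -0.494, 0.0084], [-0.2615, 0.4459, -0.856], [0.4191, -0.7465, -0.5169]], 't': [0.4392, 0.1664, 1.0942]}
top {'fx': 422.8542, 'fy': 422.8542, 'cx': 281.9321, 'cy': 212.2188, 'dist_coeffs': [-0.1156, 0.0, 0.0, 0.0, 0.0], 'R': [[-0.0481, -0.9988, -0.001], [-0.972, 0.047, -0.2302], [0.23, -0.0101, -0.9731]], 't': [0.0646, 0.4947, 1.3639]}
{'t': 0.1, 'q': array([-1.365 ,  0.0533,  1.6141, -0.    ,  1.476 , -0.119 ]), 'dq': array([-0.0006, -0.0012, -0.0011, -0.0013,  0.0011,  0.    ]), 'effort': array([  0.0011, -39.4896, -37.1366,  -0.0001,   0.0039,   0.    ]), 'tool_pos': array([ 0.1993, -0.5918,  0.2302]), 'tool_rot': array([-3.0984, -0.5076,  0.0002]), 'contact_force': array([-0.6767,  0.9337,  0.0007]), 'wrist_torque': array([ 0.0027, -0.0616,  0.0227]), 'grip_force': 0.0, 'opening': 0.08542142998915041}
{'fx': 293.9711517209099, 'fy': 293.9711517209099, 'cx': 284.8871761883192, 'cy': 209.3878734586423, 'dist_coeffs': array([0.0085, 0.    , 0.    , 0.    , 0.    ]), 'mount': array([[ 0.0001, -0.9484, -0.317 ,  0.0814],
       [ 1.    ,  0.0004, -0.0009,  0.0002],
       [ 0.001 , -0.317 ,  0.9484, -0.1425],
       [ 0.    ,  0.    ,  0.    ,  1.    ]])}
```

View pics/scene0.png

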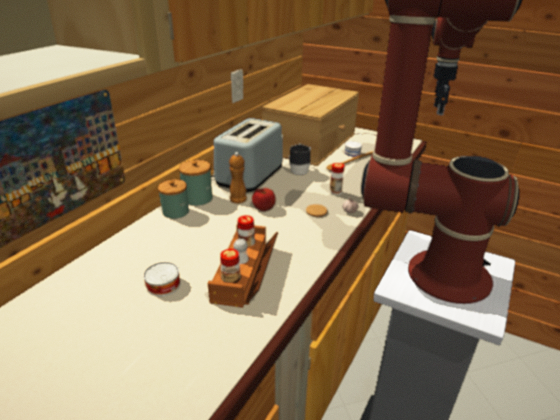

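View pics/top0.png

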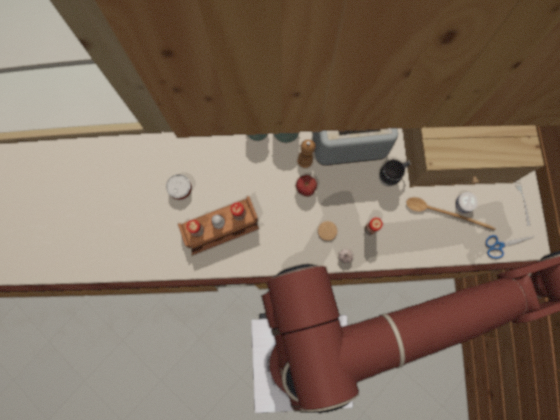

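The scene shows the shaker in the middle hole (top view 218,221) between two red-capped jars (194,227 and 238,210). The coaster is at (328,231), the lone jar at (375,226) and the garlic at (345,256).

```bash
cat > h.py <<'E'
from station import *
import cv2,numpy as np
from scipy.spatial.transform import Rotation as Ro
np.set_printoptions(precision=4,suppress=True)
def cam(n,o=None):
    c=get_calibration(n);K=np.array([[c['fx'],0,c['cx']],[0,c['fy'],c['cy']],[0,0,1]]);d=np.array(c['dist_coeffs'])
    if n=="wrist":
        M=np.array(c['mount']);Rt=Ro.from_rotvec(o['tool_rot']).as_matrix()
        return K,d,Rt@M[:3,:3],Rt@M[:3,3]+o['tool_pos']
    R=np.array(c['R']);return K,d,R.T,-R.T@np.array(c['t'])
def ray(C,uv):
    K,d,A,p=C;x=cv2.undistortPoints(np.array([[uv]],float),K,d)[0,0]
    return p,A@np.array([x[0],x[1],1])
def onz(C,uv,z):
    p,r=ray(C,uv);return p+r*(z-p[2])/r[2]
def proj(C,X):
    K,d,A,p=C;return cv2.projectPoints((A.T@(np.array(X,float)-p).reshape(-1,3).T).T,np.zeros(3),np.zeros(3),K,d)[0].reshape(-1,2)
def grab(n):
    o=get_obs();im=get_image(n);return im,cam(n,o)
def blobs(m,a0=15,a1=4000):
    n,l,s,c=cv2.connectedComponentsWithStats(m.astype(np.uint8))
    return [(c[i],s[i]) for i in range(1,n) if a0<s[i][4]<a1]
def red(im):
    h=cv2.cvtColor(im,cv2.COLOR_RGB2HSV);return ((h[...,0]<6)|(h[...,0]>174))&(h[...,1]>190)&(h[...,2]>110)
E
python3 - <<'E'
from h import *
im=cv2.imread("pics/top0.png")[:,:,::-1].copy();C=cam("top")
print("cam",C[3])
for c,s in blobs(red(im)):print("red",c,s,onz(C,c,.106),onz(C,c,.0))
h=cv2.cvtColor(im,cv2.COLOR_RGB2HSV)
print(h[231,328],h[221,218])
m=(abs(h[...,0].astype(int)-int(h[231,328,0]))<5)&(h[...,1]>h[231,328,1]*.8);m[:, :300]=0;m[:,350:]=0;m[:215]=0;m[250:]=0
for c,s in blobs(m):print("coast",c,s,onz(C,c,.01))
print("garlic",onz(C,(345,256),.03),"shaker",onz(C,(218,221),.098))
a=cv2.resize(im[180:280,170:410],(800,333),interpolation=cv2.INTER_CUBIC)
cv2.imwrite("pics/topz.png",a[:,:,::-1])
E
```

```text
cam [0.1703 0.055  1.4412]
[ 16 111 166] [ 15  20 152]
coast [327.1842 230.5977] [319 222  18  18 266] [ 0.436  -0.1126  0.01  ]
garlic [ 0.3426 -0.164   0.03  ] shaker [0.4685 0.2505 0.098 ]
```

View pics/topz.png

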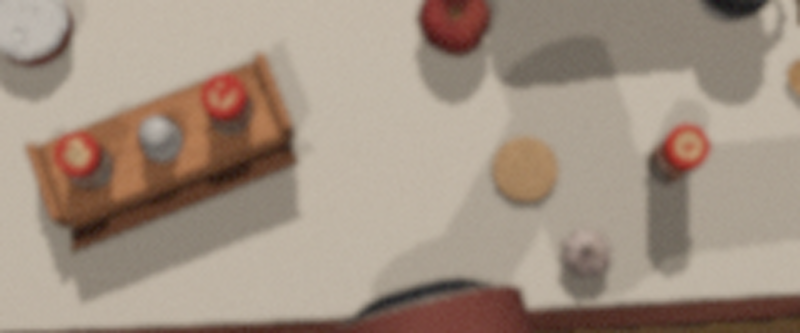

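Run:
```python
from h import *
C=cam("top");o=get_obs();print(Ro.from_rotvec(o['tool_rot']).as_matrix())
P={}
for n,uv,z in[("jl",(194,226.5),.112),("jr",(237.8,209.4),.112),("sh",(218,221.4),.095),("stray",(375.8,224.4),.104),("apple",(306,185),.03),("mug",(393,172),.08)]:
    P[n]=onz(C,uv,z);print(n,P[n])
d=P["jl"]-P["jr"];print(np.linalg.norm(d),np.degrees(np.arctan2(d[1],d[0])),(P["jl"]+P["jr"])/2)
```

```text
[[ 0.9477  0.3191 -0.0004]
 [ 0.3191 -0.9477  0.0019]
 [ 0.0002 -0.0019 -1.    ]]
jl [0.4509 0.3265 0.112 ]
jr [0.5007 0.1836 0.112 ]
sh [0.4678 0.251  0.095 ]
stray [ 0.431  -0.2613  0.104 ]
apple [ 0.5971 -0.0481  0.03  ]
mug [ 0.6147 -0.3448  0.08  ]
0.15132806462843235 109.22086428271872 [0.4758 0.255  0.112 ]
```

servo_tool --pt "1 40 -31 -6 0" --pt "1 40 -31 -6 0" --pt "1 40 -31 -6 0" --pt "1 40 -31 -6 0" --pt "1 40 -31 -6 0" --pt "1 40 -31 -6 0" --pt "1 40 -31 -6 0" --pt "1 40 -31 -6 0"

```text
t: 1.1
tool_pos: [0.424, -0.2535, 0.2791]
tool_rot: [-3.1, -0.508, 0.0]
contact_force: [0.1, -0.9, -0.6]
opening: 0.0849
grip_force: 0.0
```

servo_tool --pt "1 0 0 0 -10" --pt "1 0 0 0 -10" --pt "1 0 0 0 -10" --pt "1 0 0 0 -10" --pt "1 0 0 0 -10" --pt "1 0 0 0 -10" --pt "1 0 0 0 -10" --pt "1 0 0 0 -10" --pt "1 0 0 0 -10" --pt "1 0 0 0 0" --pt "1 0 0 0 0"

```text
t: 2.48
tool_pos: [0.4235, -0.2551, 0.2791]
tool_rot: [-1.836, -2.549, -0.0]
contact_force: [0.4, -0.5, -0.2]
opening: 0.0852
grip_force: 0.0
```

Run:
```python
from h import *
im,C=grab("wrist");cv2.imwrite("pics/w1.png",im[:,:,::-1]);o=get_obs();print(o['tool_pos'],o['q'],C[3])
for n,X in[("stray",(.431,-.2613,.106)),("coaster",(.436,-.1126,.01)),("garlic",(.3426,-.164,.03))]:print(n,proj(C,X))
```

```text
[ 0.4235 -0.2551  0.2791] [-0.6928 -0.2906  1.8487 -0.      1.5839 -1.0157] [ 0.3975 -0.178   0.4216]
stray [[289.6577 196.2119]]
coaster [[329.8232  69.9843]]
garlic [[246.0622  84.997 ]]
```

View pics/w1.png

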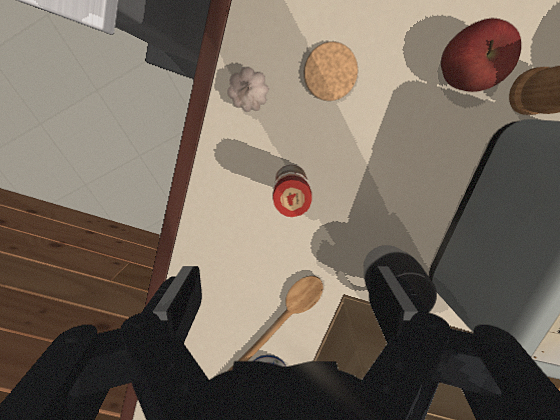

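The wrist view shows the lone jar's cap centre near (292,198), the coaster at (331,71) and the garlic at (248,90). All of these agree with the top-view estimates.

Run:
```python
from h import *
im=cv2.imread("pics/w1.png")[:,:,::-1].copy();o=get_obs();C=cam("wrist",o)
h=cv2.cvtColor(im,cv2.COLOR_RGB2HSV)
r=((h[...,0]<8)|(h[...,0]>172))&(h[...,1]>150);r[:,:260]=0;r[:,325:]=0;r[:160]=0;r[230:]=0
ct=max(cv2.findContours(r.astype(np.uint8),cv2.RETR_EXTERNAL,2)[0],key=cv2.contourArea)
hull=cv2.convexHull(ct)[:,0];print("cap bbox",cv2.boundingRect(ct),cv2.minEnclosingCircle(ct))
for dx in(0,):
    (u,v),R=cv2.minEnclosingCircle(ct)
x0,y0,w,hh=cv2.boundingRect(ct)
# top disc: bottom edge minus radius
X=onz(C,(x0+w/2-.5,y0+hh-w/2-.5),.106);print("stray",X,"diam",w*(C[3][2]-.106)/294)
m=(h[...,0]>8)&(h[...,0]<22)&(h[...,1]>90);m[:,:295]=0;m[:,370:]=0;m[:30]=0;m[110:]=0
for c,s in blobs(m,300):print("coast",c,s,onz(C,c,.01),np.sqrt(s[4]*4/np.pi)*.41/294)
```

```text
cap bbox (273, 176, 38, 41) ((291.5377502441406, 195.8773651123047), 20.444265365600586)
stray [ 0.4335 -0.2621  0.106 ] diam 0.04079281153200173
coast [330.4183  70.8757] [ 304   42   54   59 2453] [ 0.437  -0.1133  0.01  ] 0.07793640332451782
```

servo_tool --pt "1 46 20 3 0" --pt "1 46 20 3 0" --pt "1 46 20 3 0" --pt "1 46 20 3 0" --pt "1 46 20 3 0" --pt "1 46 20 3 0" --pt "1 46 20 3 0" --pt "1 46 20 3 0" --pt "1 46 21 3 0" --pt "1 46 21 3 0" --pt "1 0 0 0 0" --pt "1 0 0 0 0"

```text
t: 4.03
tool_pos: [0.4681, 0.2451, 0.2492]
tool_rot: [1.833, 2.551, -0.001]
contact_force: [-0.0, -0.3, 0.8]
opening: 0.0853
grip_force: 0.0
```

Run:
```python
from h import *
im,C=grab("wrist");cv2.imwrite("pics/w2.png",im[:,:,::-1]);o=get_obs();print(o['tool_pos'],o['q'],C[3])
for n,X in[("sh",(.47,.252,.098)),("jl",(.4509,.3265,.114)),("jr",(.5007,.1836,.114))]:print(n,proj(C,X))
```

```text
[0.4682 0.2446 0.2493] [ 0.3407 -0.1908  1.8146 -0.0004  1.518   0.0172] [0.442  0.3223 0.3916]
sh [[288.956  188.5834]]
jl [[295.8962 109.7009]]
jr [[295.7373 260.8773]]
```

View pics/w2.png

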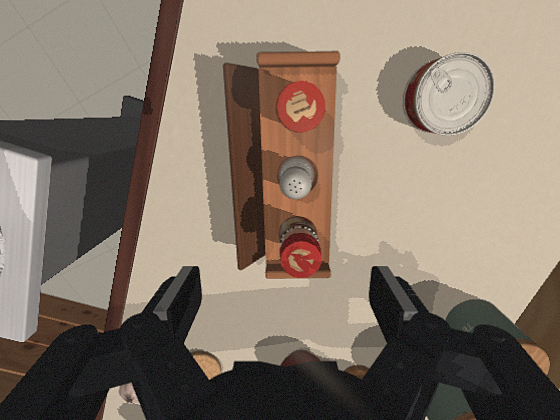

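The view shows the rack with the guard leaning left, the shaker's head at about (296,184), caps at (301,106) and (301,258), and end-board corners near (257,52), (340,51), (265,278) and (331,277).

Run:
```python
from h import *
im=cv2.imread("pics/w2.png")[:,:,::-1].copy();o=get_obs();C=cam("wrist",o)
q=[onz(C,p,.064) for p in[(257,52),(340,51),(331,277),(265,278)]]
for i in range(4):print(q[i],np.linalg.norm(q[i]-q[(i+1)%4]))
print("centre",sum(q)/4)
d=q[0]+q[1]-q[2]-q[3];print("yaw y",np.degrees(np.arctan2(d[1],d[0])));d=q[1]+q[2]-q[0]-q[3];print("yaw x",np.degrees(np.arctan2(d[1],d[0])))
print("jl",onz(C,(301,106),.114),"jr",onz(C,(301,259),.114),"sh",onz(C,(296,186),.094))
h=cv2.cvtColor(im,cv2.COLOR_RGB2HSV)
R=Ro.from_rotvec(o['tool_rot']).as_matrix();print(R[:,0],R[:,1],np.degrees(np.arctan2(R[1,0],R[0,0])))
c=cv2.resize(im[40:290,215:355],(448,800));
print(cv2.imwrite("pics/w2z.png",cv2.resize(im[40:290,215:355],(336,600),interpolation=cv2.INTER_CUBIC)[:,:,::-1]))
```

```text
[0.3982 0.3658 0.064 ] 0.08253037698511358
[0.4762 0.3928 0.064 ] 0.2567130785736415
[0.5615 0.1507 0.064 ] 0.08402897740098486
[0.4823 0.1226 0.064 ] 0.2572909778691176
centre [0.4795 0.258  0.064 ]
yaw y 109.24885421970357
yaw x 19.341454918339373
jl [0.4544 0.3305 0.114 ] jr [0.5054 0.187  0.114 ] sh [0.4766 0.2555 0.094 ]
[-0.3179  0.9481 -0.0004] [ 0.9481  0.3179 -0.0002] 108.53848932947815
True
```

View pics/w2z.png

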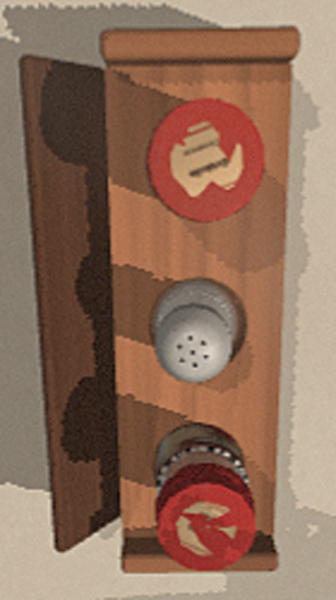

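Rack centre is (0.4795, 0.258) with yaw 19.3°, and its sides measure 83×257 mm against the true 84×260. I'm moving over the shaker and descending.

servo_tool --pt "1 8 12 0 -0.7" --pt "1 0 0 40 0" --pt "1 0 0 40 0" --pt "1 0 0 40 0" --pt "1 0 0 30 0" --pt "1 0 0 25 0" --pt "1 0 0 15 0" --pt "1 0 0 11 0" --pt "1 0 0 0 0" --pt "1 0 0 0 0"

```text
t: 5.32
tool_pos: [0.4778, 0.257, 0.0493]
tool_rot: [1.817, 2.562, 0.002]
contact_force: [0.7, -0.7, -0.7]
opening: 0.0853
grip_force: 0.0
```

servo_tool --pt "0.5 0 0 0 0" --pt "0.3 0 0 0 0" --pt "0.2 0 0 0 0" --pt "0.2 0 0 0 0" --pt "0.2 0 0 0 0" --pt "0.2 0 0 0 0" --force 30

```text
t: 6.08
tool_pos: [0.4775, 0.2569, 0.049]
tool_rot: [1.817, 2.562, 0.001]
contact_force: [-1.2, -0.7, 5.8]
opening: 0.0369
grip_force: 30.1
```

Run:
```python
from h import *
im,C=grab("wrist");o=get_obs();print(o['opening'],o['contact_force'],o['wrist_torque'])
cv2.imwrite("pics/w3.png",im[:,:,::-1])
```

```text
0.03665006513947291 [-1.4153 -1.1447  5.2557] [-0.0553  0.2476 -0.0213]
```

View pics/w3.png

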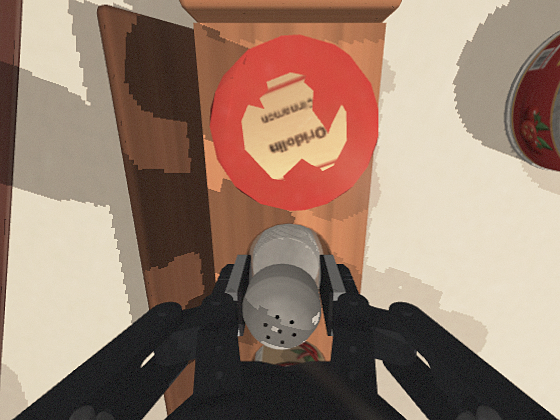

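The fingers straddle the shaker, with its head at (283,308) and the pads on either side. I'll lift a little and check.

servo_tool --pt "0.2 0 0 -5 0" --pt "0.2 0 0 -5 0" --pt "0.2 0 0 -10 0" --pt "0.2 0 0 -10 0" --pt "0.2 0 0 0 0" --force 45

```text
t: 6.75
tool_pos: [0.478, 0.257, 0.0799]
tool_rot: [1.816, 2.561, 0.004]
contact_force: [-0.6, 0.1, -1.1]
opening: 0.036
grip_force: 44.3
```

Run:
```python
from h import *
im,C=grab("wrist");o=get_obs();print(o['opening'],o['contact_force'],o['tool_pos'])
im2=cv2.imread("pics/w3.png")[:,:,::-1]
a=np.hstack([im2[200:380,180:400],im[200:380,180:400],]);cv2.imwrite("pics/w4.png",cv2.resize(a,(800,330))[:,:,::-1])
```

```text
0.03577672170102513 [-0.4     0.2801 -1.6142] [0.4775 0.2569 0.0791]
```

View pics/w4.png

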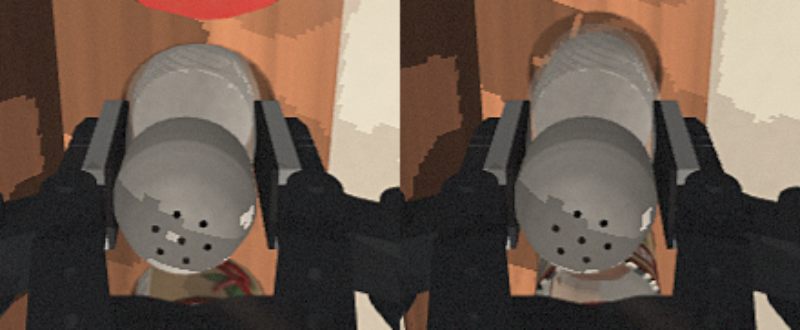

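It lifted without slip: the head sits at the same place in both halves, (185,195). I'll raise it clear and carry it to the coaster.

servo_tool --pt "0.2 0 0 -25 0" --pt "0.2 0 0 -35 0" --pt "0.2 0 0 -30 0" --pt "0.2 0 0 -20 0" --pt "0.2 0 0 0 0"

```text
t: 7.42
tool_pos: [0.4779, 0.257, 0.1898]
tool_rot: [1.816, 2.561, 0.004]
contact_force: [-0.1, -0.0, -1.0]
opening: 0.0358
grip_force: 44.5
```

servo_tool --pt "0.2 -16 -8 0 0" --pt "0.2 -30 -14 0 0" --pt "0.2 -38 -18 0 0" --pt "0.2 -38 -18 0 0" --pt "0.2 -38 -18 0 0" --pt "0.2 -38 -18 0 0" --pt "0.2 -38 -18 0 0" --pt "0.2 -38 -18 0 0" --pt "0.2 -30 -15 0 0" --pt "0.2 -20 -10 0 0" --pt "0.2 -12 -5 0 0" --pt "0.2 0 0 0 0"

```text
t: 8.93
tool_pos: [0.4364, -0.1137, 0.1873]
tool_rot: [-1.818, -2.56, 0.0]
contact_force: [-0.2, 0.7, -0.5]
opening: 0.0357
grip_force: 44.5
```

servo_tool --pt "0.2 0 0 20 0" --pt "0.2 0 0 30 0" --pt "0.2 0 0 25 0" --pt "0.2 0 0 15 0" --pt "0.2 0 0 10 0" --pt "0.2 0 0 5 0" --pt "0.2 0 0 5 0" --pt "0.2 0 0 0 0" --pt "0.2 0 0 0 0"

```text
t: 10.05
tool_pos: [0.4375, -0.1135, 0.0788]
tool_rot: [1.817, 2.562, 0.0]
contact_force: [1.0, 0.2, -0.2]
opening: 0.0359
grip_force: 44.5
```

Run:
```python
from h import *
im,C=grab("wrist");o=get_obs();print(o['opening'],o['contact_force'],o['tool_pos'],proj(C,(.437,-.1133,.01)))
cv2.imwrite("pics/w5.png",im[:,:,::-1])
```

```text
0.03573340657723153 [ 0.1111  0.0306 -1.0193] [ 0.4375 -0.1135  0.0788] [[284.5135 222.3783]]
```

View pics/w5.png

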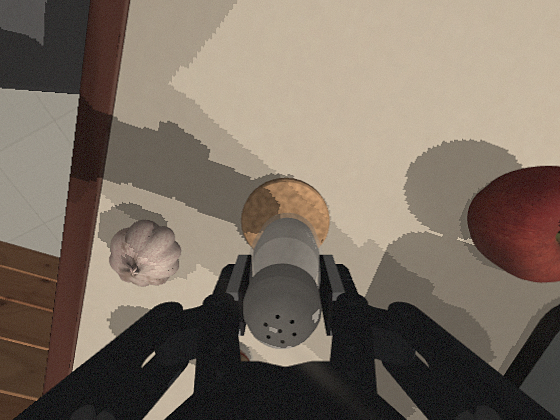

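The shaker is over the coaster, whose centre is near (285,222), and the garlic at (145,253) is clear. Lowering it now.

servo_tool --pt "0.2 0 0 10 0" --pt "0.2 0 0 8 0" --pt "0.2 0 0 4 0" --pt "0.2 0 0 2 0" --pt "0.2 0 0 2 0" --pt "0.2 0 0 0 0"

```text
t: 10.85
tool_pos: [0.4372, -0.1133, 0.0523]
tool_rot: [-1.817, -2.563, -0.0]
contact_force: [-0.7, -0.1, -0.2]
opening: 0.0355
grip_force: 44.5
```

servo_tool --pt "0.2 0 0 1 0" --pt "0.2 0 0 0.7 0" --pt "0.2 0 0 0 0"

```text
t: 11.22
tool_pos: [0.4374, -0.1135, 0.0512]
tool_rot: [1.817, 2.562, -0.0]
contact_force: [-1.4, -0.3, 3.7]
opening: 0.0359
grip_force: 45.0
```

servo_tool --pt "0.5 0 0 0 0" --pt "0.6 0 0 0 0" --pt "0.8 0 0 0 0" --pt "0.8 0 0 0 0" --pt "0.8 0 0 -10 0" --pt "0.8 0 0 -20 0" --pt "0.8 0 0 -40 0" --pt "0.8 0 0 -50 0" --pt "0.8 0 0 -50 0" --pt "0.8 0 0 -20 0" --pt "0.8 0 0 0 0"

```text
t: 12.6
tool_pos: [0.4378, -0.1136, 0.2421]
tool_rot: [1.816, 2.56, 0.001]
contact_force: [-0.3, 0.6, -0.8]
opening: 0.0684
grip_force: 0.0
```

Run:
```python
from h import *
im,C=grab("wrist");o=get_obs();print(o['opening'],o['contact_force'],o['tool_pos'],proj(C,[(.437,-.1133,.01),(.437,-.1133,.1),(.432,-.2621,.106)]))
cv2.imwrite("pics/w6.png",im[:,:,::-1])
```

```text
0.06838414423669681 [ 0.5569 -0.096  -0.7112] [ 0.4369 -0.1132  0.2399] [[284.0354 176.7078]
 [284.0391 195.8031]
 [236.5897 315.0599]]
```

View pics/w6.png

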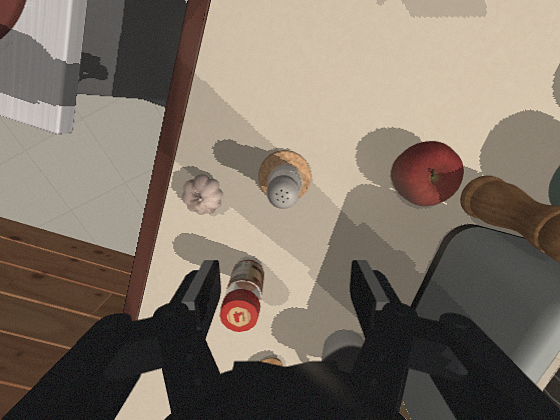

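Picture budget is now used up; this view shows the shaker upright on the coaster (284,191) and the lone jar's cap at (239,312). From here I'll measure numerically only.

servo_tool --pt "1 -35 -13 -3 0" --pt "1 -35 -13 -3 0" --pt "1 -35 -13 -3 0" --pt "1 -35 -13 0 0" --pt "1 0 0 0 0" --pt "1 0 0 0 0"

```text
t: 13.4
tool_pos: [0.4336, -0.2617, 0.2472]
tool_rot: [-1.815, -2.559, -0.001]
contact_force: [0.1, 0.2, 0.1]
opening: 0.0855
grip_force: 0.0
```

```bash
cat >> h.py <<'E'
def captop(im,C,guess,ztop,rad=30):
    "label centroid and red-blob fit near the projected guess"
    u,v=proj(C,guess)[0].astype(int);h=cv2.cvtColor(im,cv2.COLOR_RGB2HSV)
    r=((h[...,0]<8)|(h[...,0]>172))&(h[...,1]>140);k=np.zeros(r.shape,bool);k[max(v-rad,0):v+rad,max(u-rad,0):u+rad]=1;r&=k
    ct=max(cv2.findContours(r.astype(np.uint8),cv2.RETR_EXTERNAL,2)[0],key=cv2.contourArea)
    x,y,w,hh=cv2.boundingRect(ct);m=cv2.drawContours(np.zeros(r.shape,np.uint8),[ct],-1,1,-1).astype(bool)&(h[...,0]>9)&(h[...,0]<30)
    l=np.argwhere(m).mean(0)[::-1] if m.any() else (np.nan,np.nan)
    b=(x+w/2-.5,y+hh-w/2-.5)
    return (x,y,w,hh),onz(C,l,ztop),onz(C,b,ztop)
E
python3 - <<'E'
from h import *
im,C=grab("wrist");o=get_obs();print(o['tool_pos'],Ro.from_rotvec(o['tool_rot']).as_matrix()[:2,0])
print("stray",captop(im,C,(.434,-.262,.106),.106))
im2=cv2.imread("pics/w2.png")[:,:,::-1].copy();o2=dict(tool_pos=np.array([.4682,.2446,.2493]),tool_rot=np.array([1.833,2.551,-.001]))
C2=cam("wrist",o2)
for g in((.4544,.3305,.114),(.5054,.187,.114)):print("rackjar",captop(im2,C2,g,.114))
E
```

```text
[ 0.4338 -0.2615  0.2478] [-0.3312  0.9436]
stray ((265, 173, 42, 46), array([ 0.4347, -0.263 ,  0.106 ]), array([ 0.4338, -0.2617,  0.106 ]))
rackjar ((276, 81, 50, 52), array([0.4535, 0.3292, 0.114 ]), array([0.4543, 0.3291, 0.114 ]))
rackjar ((280, 233, 42, 45), array([0.5022, 0.1864, 0.114 ]), array([0.5039, 0.1895, 0.114 ]))
```

servo_tool --pt "1 0 0 30 0" --pt "1 0 0 40 0" --pt "1 0 0 40 0" --pt "1 0 0 35 0" --pt "1 0 0 20 0" --pt "1 0 0 11 0" --pt "1 0 0 0 0" --pt "1 0 0 0 0" --pt "0.6 0 0 0 0" --pt "0.4 0 0 0 0" --pt "0.3 0 0 0 0" --pt "0.3 0 0 0 0" --force 40

```text
t: 14.95
tool_pos: [0.4348, -0.2631, 0.0744]
tool_rot: [1.817, 2.561, -0.0]
contact_force: [0.2, 0.9, 3.1]
opening: 0.0431
grip_force: 41.0
```

servo_tool --pt "0.3 0 0 0 0" --pt "0.3 0 0 0 0" --pt "0.3 0 0 -10 0" --pt "0.3 0 0 -10 0" --pt "0.3 0 0 0 0"

```text
t: 15.58
tool_pos: [0.4348, -0.263, 0.0946]
tool_rot: [1.816, 2.561, -0.0]
contact_force: [0.3, -0.2, 0.1]
opening: 0.0434
grip_force: 40.8
```

servo_tool --pt "0.3 0 0 -25 0" --pt "0.3 0 0 -40 0" --pt "0.3 0 0 -40 0" --pt "0.3 0 0 -20 0" --pt "0.3 0 0 0 0"

```text
t: 16.2
tool_pos: [0.4349, -0.2631, 0.2198]
tool_rot: [1.816, 2.56, -0.0]
contact_force: [0.2, 0.0, -1.6]
opening: 0.0437
grip_force: 40.9
```

servo_tool --pt "0.3 20 9 0 0" --pt "0.3 35 16 0 0" --pt "0.3 48 21 0 0" --pt "0.3 48 22 0 0" --pt "0.3 48 22 0 0" --pt "0.3 48 22 0 0" --pt "0.3 48 22 0 0" --pt "0.3 48 21 0 0" --pt "0.3 48 21 0 0" --pt "0.3 45 20 0 0" --pt "0.3 27 12 0 0" --pt "0.3 14 6 0 0"

```text
t: 17.7
tool_pos: [0.4766, 0.2599, 0.2161]
tool_rot: [-1.813, -2.563, 0.005]
contact_force: [0.4, -0.5, -0.7]
opening: 0.0434
grip_force: 40.9
```

servo_tool --pt "0.3 0 0 0 0" --pt "0.3 0 0 0 0" --pt "0.3 0 0 0 0"

```text
t: 18.08
tool_pos: [0.4787, 0.2573, 0.2186]
tool_rot: [1.819, 2.561, -0.0]
contact_force: [0.0, -0.4, -1.8]
opening: 0.0433
grip_force: 40.9
```

Run:
```python
from h import *
im,C=grab("wrist");o=get_obs();p=o['tool_pos'];R=Ro.from_rotvec(o['tool_rot']).as_matrix();print(p,o['contact_force'],o['opening'],R[:2,0],R[:,2])
z=p[2]-.0744+.106
print("heldcap",captop(im,C,(p[0],p[1],z),z,60))
d=np.array([.4795-p[0],.258-p[1],0]);print("to hole tool axes mm",1000*R.T@d)
for g in((.4539,.3292,.114),(.503,.188,.114)):
  try:print("rackjar",captop(im,C,g,.114))
  except Exception as e:print(e)
cv2.imwrite("pics/w7.png",im[:,:,::-1])
it=get_image("top");cv2.imwrite("pics/top1.png",it[:,:,::-1])
```

```text
[0.4787 0.2574 0.2187] [ 0.5723  0.3401 -0.5886] 0.04357955601562808 [-0.3293  0.9442] [ 0.0002 -0.     -1.    ]
heldcap ((237, 244, 97, 99), array([0.4787, 0.2573, 0.2503]), array([0.4768, 0.2623, 0.2503]))
to hole tool axes mm [0.3142 0.9373 0.0001]
rackjar ((259, 88, 55, 57), array([0.4534, 0.3297, 0.114 ]), array([0.454 , 0.3303, 0.114 ]))
rackjar ((255, 250, 60, 49), array([nan, nan, nan]), array([0.498 , 0.2003, 0.114 ]))
```

servo_tool --pt "0.3 0.5 0.5 20 0" --pt "0.3 0 0 30 0" --pt "0.3 0 0 25 0" --pt "0.3 0 0 12 0" --pt "0.3 0 0 5 0" --pt "0.3 0 0 4 0" --pt "0.3 0 0 4 0" --pt "0.3 0 0 4 0" --pt "0.3 0 0 0 0"

```text
t: 19.3
tool_pos: [0.4788, 0.2589, 0.1145]
tool_rot: [-1.817, -2.562, 0.0]
contact_force: [-0.6, 0.8, -0.4]
opening: 0.0438
grip_force: 40.9
```

servo_tool --pt "0.3 0 0 5 0" --pt "0.3 0 0 6 0" --pt "0.3 0 0 6 0" --pt "0.3 0 0 5 0" --pt "0.3 0 0 4 0" --pt "0.3 0 0 2 0" --pt "0.3 0 0 0 0" --pt "0.3 0 0 0 0"

```text
t: 20.3
tool_pos: [0.4791, 0.259, 0.0869]
tool_rot: [1.817, 2.562, 0.001]
contact_force: [-0.1, -0.1, -0.9]
opening: 0.0432
grip_force: 40.9
```

servo_tool --pt "0.3 0 0 2 0" --pt "0.3 0 0 1 0" --pt "0.3 0 0 1 0" --pt "0.3 0 0 0 0"

```text
t: 20.8
tool_pos: [0.4789, 0.2589, 0.0825]
tool_rot: [-1.817, -2.563, 0.0]
contact_force: [0.1, -0.1, -1.3]
opening: 0.0437
grip_force: 41.1
```

servo_tool --pt "0.3 0 0 1 0" --pt "0.3 0 0 0.7 0" --pt "0.3 0 0 0 0" --pt "0.3 0 0 0 0"

```text
t: 21.3
tool_pos: [0.4791, 0.2591, 0.0824]
tool_rot: [1.817, 2.563, 0.0]
contact_force: [-2.7, -1.3, 7.5]
opening: 0.0439
grip_force: 41.6
```

Seated: 7.5 N up at the expected height. Releasing and retreating.

servo_tool --pt "0.6 0 0 0 0" --pt "0.8 0 0 0 0" --pt "0.9 0 0 0 0" --pt "0.9 0 0 0 0" --pt "0.9 0 0 -10 0" --pt "0.9 0 0 -20 0" --pt "0.9 0 0 -40 0" --pt "0.9 0 0 -50 0" --pt "0.9 0 0 -40 0" --pt "0.9 0 0 0 0" --pt "0.9 0 0 0 0"

```text
t: 22.68
tool_pos: [0.4789, 0.2589, 0.2416]
tool_rot: [1.817, 2.562, 0.001]
contact_force: [1.1, 1.4, -1.5]
opening: 0.0771
grip_force: 0.0
```

Run:
```python
from h import *
im,C=grab("wrist");o=get_obs();p=o['tool_pos'];print(p,o['contact_force'],o['opening'])
for g in((.4539,.3292,.114),(.479,.259,.114),(.503,.188,.114)):
  print("jar",captop(im,C,g,.114))
cx=np.array([.479,.2585]);X=np.array([.944,.330]);Y=np.array([-.330,.944])
h=cv2.cvtColor(im,cv2.COLOR_RGB2HSV)
# guard edge: profile along rack -x at rack y=-38 and +38 and 100 on z=0.04
for y in(-38,38,105):
  row=[]
  for x in range(-120,-30,5):
    q=cx+X*x/1000+Y*y/1000;u,v=proj(C,(*q,.04))[0].astype(int);row.append((x,*h[v,u]))
  print(y,[tuple(map(int,r)) for r in row])
```

```text
[0.4784 0.2587 0.2404] [ 0.0111 -0.3935 -0.861 ] 0.07669177760813496
jar ((260, 92, 50, 52), array([0.4534, 0.3297, 0.114 ]), array([0.4536, 0.33  , 0.114 ]))
jar ((263, 174, 46, 48), array([0.4792, 0.2592, 0.114 ]), array([0.4787, 0.2613, 0.114 ]))
jar ((265, 244, 43, 46), array([0.5021, 0.1869, 0.114 ]), array([0.504 , 0.1906, 0.114 ]))
-38 [(-120, 17, 44, 197), (-115, 19, 48, 196), (-110, 20, 49, 199), (-105, 19, 47, 131), (-100, 16, 44, 139), (-95, 16, 49, 134), (-90, 18, 44, 138), (-85, 19, 47, 137), (-80, 9, 131, 68), (-75, 10, 152, 87), (-70, 11, 138, 87), (-65, 10, 154, 48), (-60, 8, 122, 48), (-55, 10, 123, 56), (-50, 17, 125, 51), (-45, 6, 103, 52), (-40, 11, 137, 155), (-35, 12, 135, 106)]
38 [(-120, 17, 46, 199), (-115, 18, 50, 200), (-110, 18, 47, 197), (-105, 18, 48, 133), (-100, 19, 46, 139), (-95, 17, 44, 133), (-90, 18, 45, 135), (-85, 18, 49, 134), (-80, 11, 85, 75), (-75, 10, 131, 97), (-70, 11, 145, 97), (-65, 7, 97, 55), (-60, 4, 117, 50), (-55, 8, 98, 47), (-50, 15, 156, 49), (-45, 7, 100, 56), (-40, 11, 139, 117), (-35, 12, 139, 117)]
105 [(-120, 18, 46, 200), (-115, 17, 51, 196), (-110, 17, 48, 207), (-105, 16, 45, 131), (-100, 18, 43, 135), (-95, 17, 49, 134), (-90, 16, 45, 141), (-85, 19, 47, 136), (-80, 13, 84, 73), (-75, 11, 126, 97), (-70, 14, 92, 58), (-65, 11, 102, 60), (-60, 13, 104, 64), (-55, 9, 85, 60), (-50, 7, 92, 69), (-45, 10, 88, 64), (-40, 12, 130, 126), (-35, 11, 122, 121)]
```

All three jars are in place. The guard's edge is at rack x ≈ -82 mm, so it leans about 0.65 rad. Moving in front of it with the fingers shut.

servo_tool --pt "0 0 -25 0 0" --pt "0 0 -40 0 0" --pt "0 0 -40 0 0" --pt "0 0 -30 0 0" --pt "0 0 0 30 0" --pt "0 0 0 45 0" --pt "0 0 0 45 0" --pt "0 0 0 45 0" --pt "0 0 0 30 0" --pt "0 0 0 13 0" --pt "0 0 0 0 0" --pt "0 0 0 0 0"

```text
t: 24.22
tool_pos: [0.3525, 0.2147, 0.0342]
tool_rot: [1.817, 2.562, 0.003]
contact_force: [0.5, -0.1, -0.0]
opening: 0.0
grip_force: 0.0
```

servo_tool --pt "0 0 8 0 0" --pt "0 0 8 0 0" --pt "0 0 8 0 0" --pt "0 0 8 0 0" --pt "0 0 6 0 0" --pt "0 0 6 0 0" --pt "0 0 6 0 0"

```text
t: 25.1
tool_pos: [0.3982, 0.2307, 0.0327]
tool_rot: [-1.817, -2.562, 0.003]
contact_force: [-3.8, -1.2, 2.7]
opening: 0.0001
grip_force: 1.9
```

servo_tool --pt "0 0 4 -3 0" --pt "0 0 4 -4 0" --pt "0 0 3 -4 0" --pt "0 0 2 -3 0" --pt "0 0 0 0 0"

```text
t: 25.72
tool_pos: [0.4116, 0.2354, 0.0475]
tool_rot: [1.817, 2.562, 0.002]
contact_force: [-0.2, -0.9, -0.2]
opening: 0.0001
grip_force: 0.1
```

servo_tool --pt "0 0 2 0 0" --pt "0 0 2 0 0" --pt "0 0 0 0 0"

```text
t: 26.1
tool_pos: [0.4151, 0.2366, 0.0471]
tool_rot: [1.817, 2.562, 0.001]
contact_force: [-0.5, 0.2, 1.1]
opening: 0.0
grip_force: 0.2
```

```bash
cat > g.py <<'E'
from h import *
im,C=grab("wrist");o=get_obs();p=o['tool_pos'];print(p,o['contact_force'])
cx=np.array([.479,.2585]);X=np.array([.944,.330]);Y=np.array([-.330,.944])
print("tcp rack x",(p[:2]-cx)@X*1000)
h=cv2.cvtColor(im,cv2.COLOR_RGB2HSV)
for y in(60,80,105):
  print(y,[(x,*map(int,h[int(v),int(u)])) for x in range(-90,-24,4) for u,v in proj(C,(*(cx+X*x/1000+Y*y/1000),.06)) if 0<=v<420 and 0<=u<560])
E
python3 g.py
```

```text
[0.4151 0.2366 0.047 ] [-0.6073 -0.3911  1.4292]
tcp rack x -67.59602256521862
60 [(-90, 18, 46, 167), (-86, 18, 45, 169), (-82, 18, 45, 170), (-78, 20, 46, 168), (-74, 16, 48, 166), (-70, 19, 46, 167), (-66, 20, 50, 168), (-62, 17, 45, 169), (-58, 17, 47, 170), (-54, 12, 95, 78), (-50, 12, 127, 124), (-46, 10, 112, 112), (-42, 11, 132, 214), (-38, 12, 138, 210), (-34, 11, 138, 203), (-30, 11, 135, 215), (-26, 11, 140, 206)]
80 [(-90, 19, 43, 171), (-86, 20, 46, 167), (-82, 17, 47, 167), (-78, 19, 44, 161), (-74, 18, 46, 165), (-70, 18, 45, 166), (-66, 16, 47, 168), (-62, 19, 45, 164), (-58, 17, 117, 142), (-54, 7, 80, 70), (-50, 12, 129, 85), (-46, 9, 112, 64), (-42, 12, 128, 152), (-38, 11, 130, 147), (-34, 11, 138, 137), (-30, 11, 133, 149), (-26, 25, 124, 35)]
105 [(-90, 18, 43, 166), (-86, 19, 45, 165), (-82, 17, 47, 168), (-78, 17, 48, 170), (-74, 19, 46, 166), (-70, 20, 47, 164), (-66, 18, 47, 163), (-62, 17, 45, 164), (-58, 17, 46, 166), (-54, 11, 102, 55), (-50, 9, 117, 83), (-46, 11, 102, 55), (-42, 11, 139, 150), (-38, 12, 134, 139), (-34, 12, 133, 138), (-30, 11, 136, 141), (-26, 12, 139, 163)]
```

The guard's front is now at about -56 mm, against -50.5 mm when upright. Pushing on to the stop.

servo_tool --pt "0 0 2 0 0" --pt "0 0 2 0 0" --pt "0 0 0 0 0"

```text
t: 26.52
tool_pos: [0.4183, 0.2377, 0.0472]
tool_rot: [-1.817, -2.562, 0.002]
contact_force: [-6.2, -2.9, 6.1]
opening: -0.0
grip_force: 0.9
```

servo_tool --pt "0 0 1.5 0 0" --pt "0 0 0 0 0"

```text
t: 26.78
tool_pos: [0.4184, 0.2377, 0.0473]
tool_rot: [-1.816, -2.56, 0.007]
contact_force: [-12.1, -5.8, 12.7]
opening: -0.0005
grip_force: 3.0
```

The tool no longer advances while the force climbs to about 18 N, so the guard is at its stop. Backing off and rising.

servo_tool --pt "0 0 1 0 0" --pt "0 0 0 0 0" --pt "0 0 -4 0 0" --pt "0 0 -20 0 0" --pt "0 0 -30 0 0" --pt "0 0 -10 -30 0" --pt "0 0 0 -50 0" --pt "0 0 0 -50 0" --pt "0 0 50 -50 0" --pt "0 0 30 -20 0" --pt "0 0 0 0 0" --pt "0 0 0 0 0"

```text
t: 28.28
tool_pos: [0.4298, 0.2417, 0.2398]
tool_rot: [-1.817, -2.562, 0.003]
contact_force: [-0.8, -0.9, -0.0]
opening: -0.0003
grip_force: 0.0
```

```bash
python3 g.py
python3 - <<'E'
from h import *
im,C=grab("wrist")
for g in((.4534,.3297,.114),(.4792,.2592,.114),(.5021,.1869,.114)):print("jar",captop(im,C,g,.114)[1])
b=get_image("top");C=cam("top");a=cv2.imread("pics/top1.png")[:,:,::-1]
h=cv2.cvtColor(b,cv2.COLOR_RGB2HSV);m=(h[...,0]>10)&(h[...,0]<22)&(h[...,1]>85)
for c,s in blobs(m[210:255,300:355],20):print("coaster px",c+[300,210],s)
print("top diff px near coaster/shaker:",int((abs(b.astype(int)-a.astype(int)).max(2)[205:275,300:365]>40).sum()))
E
```

```text
[0.4294 0.2416 0.2394] [-0.0198  0.1734 -0.73  ]
tcp rack x -52.41427232711983
60 [(-90, 19, 43, 149), (-86, 19, 45, 143), (-82, 16, 46, 150), (-78, 17, 49, 150), (-74, 16, 45, 148), (-70, 16, 44, 150), (-66, 17, 47, 148), (-62, 17, 49, 150), (-58, 18, 46, 150), (-54, 18, 42, 145), (-50, 11, 97, 84), (-46, 11, 117, 120), (-42, 11, 119, 135), (-38, 11, 135, 183), (-34, 11, 131, 185), (-30, 11, 132, 183), (-26, 11, 133, 191)]
80 [(-90, 21, 50, 149), (-86, 18, 49, 152), (-82, 16, 49, 151), (-78, 18, 45, 148), (-74, 15, 50, 153), (-70, 16, 44, 150), (-66, 14, 49, 152), (-62, 16, 50, 148), (-58, 19, 49, 145), (-54, 15, 73, 136), (-50, 14, 101, 106), (-46, 13, 101, 88), (-42, 11, 115, 106), (-38, 10, 116, 110), (-34, 11, 124, 128), (-30, 10, 121, 129), (-26, 11, 131, 127)]
105 [(-90, 18, 48, 154), (-86, 18, 42, 146), (-82, 19, 49, 151), (-78, 19, 46, 150), (-74, 16, 51, 150), (-70, 17, 47, 147), (-66, 18, 48, 149), (-62, 18, 48, 150), (-58, 20, 42, 145), (-54, 20, 46, 144), (-50, 11, 112, 84), (-46, 14, 119, 79), (-42, 10, 130, 96), (-38, 11, 120, 106), (-34, 10, 127, 124), (-30, 10, 134, 122), (-26, 11, 133, 127)]
jar [0.4534 0.3296 0.114 ]
jar [0.4792 0.2584 0.114 ]
jar [0.5022 0.1867 0.114 ]
coaster px [325.7692 233.5726] [ 18  13  19  17 117]
top diff px near coaster/shaker: 0
```

```bash
python3 -c "
from station import *
print(finish_job())"
```

```text
the job is handed in; nothing more can be done
None
```

I handed the job in at about 28 s, with no verdict returned. By my measurements the salt shaker stands on the coaster, the lone jar is seated in the middle hole with the other two jars still in place, and the guard is up against its stop.

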